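Hold the sprung latch of the spice strongbox open with its key

TASK

Take the key with the squared, arch-topped head from the wooden key block and push it fully home in the lock on the grey strongbox's lid; the pins inside are gummed and stop it part-way, so do not force it but rock it gently along the slot until it drops to its stop. Then turn it clockwise a quarter turn, as far as it goes, and finish still holding it turned, because the latch is sprung and I am going to lift the lid. Leave the round-headed key in the block and do not knock the other things about.

Things in the scene. Friction and masses are not known exactly. Their poses are not given: they have to be found in the camera images.
- box_key: The strongbox's key, upright in a slot of the block, 71 mm tall, 45 g. Origin: centre of the tip's underside; z up the shaft, y along its width, x through its thickness. From the tip up: flat steel bits 22 mm wide (y), 4 mm thick (x), 12 mm tall; round shaft 5 mm thick; a collar 13 mm across from 23 to 26 mm; the head from 34 mm. Fits the lock either way round (half a turn about z).
- key_head (a point): Centre of the black head of the strongbox's key, 46.5 mm above its tip; axes as the key. The head is 9 mm thick (x), 32 mm wide (y) and 25 mm tall, squared, and carries an arch (6 mm thick, 28 mm wide) that ends 24.5 mm above this point. Grip it across the 9 mm, firmly (70 N) so that it does not tilt.
- other_key: A key of another lock, same size and axes but with a round disc head 29 mm across and no arch. It stands in the block's other slot; leave it there.
- key_block: Fixed wooden block, 56 mm (x) by 116 mm (y), 40 mm tall (foot board 66 by 126 by 7), origin under its centre. Two upright slots, each 23.5 mm along y, 5.5 mm along x and 24 mm deep, at y = -28 and +28 mm. A key stands in each (either way about), tip 16 mm above the worktop, head from 50 to 75 mm above it, arch to 87 mm.
- strongbox: Fixed grey steel strongbox, lid shut, 170 mm (x) by 240 mm (y), lid top 100 mm above the worktop; origin under its centre, front towards -x with a steel staple round the latch bolt. The lock is in the lid 25 mm in front of the centre. A folded handle 10 mm high lies 65 to 90 mm behind the lock.
- lock_mouth (a point): Centre of the keyhole at the top of its steel plate (46 by 60 mm), 104 mm above the worktop; x across the slot, y along it. A 45 degree dish narrows over 3 mm to a slot 6.5 mm wide (x) and 27 mm long (y). The slotted plate is fixed and 8 mm deep: the key turns only with its bits below it. Fully home, the tip rests 22 mm below this point, the collar 1 mm above it.
- pin_upper (a joint): Hidden gummed pin that sticks out from the +y end of the keyway, 10 to 14 mm below the plate's top. m: at 0 it reaches 2.2 mm under the edge of a centred key, which then stops on it; it slides outward (to 0.0049) at about 4 N and stays. Way past: press with about 6 N and shift the key 2 to 3 mm along the slot (y) to one side, then to the other; 2.5 mm of play each way.
- pin_lower (a joint): The same at the -y end, 15 to 19 mm below the plate's top. Over 60 N between key and strongbox counts as forcing.
- lock_cylinder (a joint): Angle of the lock cylinder, rad: 0 at rest, grows as the key turns clockwise seen from above, stop at 1.5. A return spring pulls back with 0.03 N m at rest and 0.1 N m at the stop. The key has about 0.1 rad of play in it.
- latch_bolt (a joint): Brass latch bolt in the staple at the lid's front, m: 0 shot; drawn back in step with the cylinder, 0.010 at its stop.
- ramekin: White ramekin, 103 mm across, 52 mm high; leave alone.
- pinch_bowl_2: Small white bowl, 68 mm across, 28 mm high; leave alone.
- spice_used_2: Square spice jar with a black lid, 46 by 46 by 97 mm; leave alone.
- label_roll: Roll of kraft labels, 62 mm across, 24 mm high; leave alone.

How it is judged (in metres and radians):
On the way, in this order (a step that is already met when the one before it is completed fails the run):
1. the box's key has been lifted out of the block in the gripper (z of box_key in the frame of key_block above 0.05 m and contact force between the fingers and box_key above 2 N), for 0.1 s.
2. the key is fully home in the lock (z of box_key in the frame of lock_mouth below -0.0195 m and horizontal distance between box_key and lock_mouth below 0.006 m), for 0.1 s.
At the end, for the whole second after the job is handed in: The fingers still hold the key (over 3 N); it is home in the lock (tip at least 18.5 mm below the plate's top, within 6 mm of its axis), the cylinder is held beyond 1.25 rad and the latch bolt is drawn back over 8 mm; the other key is still down in its slot (value of joint lock_cylinder above 1.25 rad and value of joint latch_bolt above 0.008 m and z of box_key in the frame of lock_mouth below -0.0185 m and horizontal distance between box_key and lock_mouth below 0.006 m and contact force between the fingers and box_key above 3 N and z of other_key in the frame of key_block below 0.022 m); the arm keeps its last pose, push and grip.
It fails at once if the key is forced: more than 60 N between key and strongbox (contact force between box_key and strongbox above 60 N).
It fails at once if the other key is pulled out or pushed about by more than 15 mm (distance of other_key from where it was at the start of the episode above 0.015 m).
It fails at once if a bystander is knocked by more than 30 mm (distance of any of ramekin, pinch_bowl_2, spice_used_2, label_roll from where it was at the start of the episode above 0.03 m).
It also fails if it takes over 45 s, if anything falls off the work surface, if the arm or the gripper's body presses on something with over 40 N, if the wrist force passes 120 N, or if a joint passes its speed limit or range.

ROBOT

A 6-joint arm with a two-finger parallel gripper is mounted at the origin on a cart in front of the work surface, level with it; the furniture and walls round the work are solid. World frame = base frame: x ahead of the robot, y to its left, z up, the work surface at z = 0. Lengths are in m, angles in degrees, forces in N, time in s.
With the tool pointing down it reaches from about 0.325 to 0.85 m from the base axis. Payload 15.5 kg.
Tool frame: the origin (TCP) lies midway between the tips of the shut fingers; the grasp point (between the pads) lies 19 mm behind it; y points along the fingers, x is the direction in which the jaws open and shut, and the axes are right-handed (so a half turn about y gives the same grasp; the last joint's range is limited). The gripper opens to 91 mm and grips with 3 to 60 N. Pads are 32 mm wide; open, the fingers measure 118 mm over their backs; the gripper's body (76 mm by 178 mm) begins 60 mm behind the grasp point.
Start: joints at [58.413, 28.281, 77.091, -0, 74.628, -5.472], TCP at [0.275, 0.561, 0.214] pointing down, gripper open.
Joint ranges: [-166.48, 166.48], [-47.26, 123.95], [12.59, 153.08], [-70.14, 250.14], [6.76, 159.57], [-176.63, 176.63]. Speed limits (degrees/s): [108.29, 108.29, 147.25, 172.46, 172.46, 172.46].

INTERFACE

Orientations are given as a 3x3 rotation matrix whose columns are the frame's x, y, z axes.
In Python, from bench import ctrl gives the robot as it stands. The module is installed in compiled form; this text tells all that it offers. Calls block until the motion is done:
- ctrl.goto(position, orientation): joint-space move of the TCP to a pose.
- ctrl.move_l(position, vel=0.15, ori=None, contact_N=None): straight line of the TCP; ori=None keeps the orientation; vel is the mean speed in m/s. With contact_N (N) it stops when the force on the tool has changed by that much, and returns True; else False.
- ctrl.movej(angles): joint-space move.
- ctrl.command_gripper(opening): opening from 0.0 (shut) to 1.0 (fully open); the grip force is fixed at half the most; returns when the fingers have stopped.
- ctrl.sleep(seconds).
- ctrl.ik(position, orientation): joint angles nearest the present ones, or None.
- ctrl.read_camera(name): name is "side" or "top" or "wrist"; returns the picture (400x640x3 uint8, blue, green, red); there is no depth.
- ctrl.camera_params(name): a dict with "fx", "fy", "cx", "cy" (pixels), "D" ([k1, k2, p1, p2, k3] as OpenCV has them; the pictures are not rectified), "pose" (4x4, takes a point from camera to world coordinates); the wrist camera has in their place "T_tool_cam" (4x4, takes a point from camera to tool coordinates, whose origin is the TCP and whose axes are the tool frame's). Camera axes: x right, y up, looking along -z (the intrinsics and any distortion apply to the point x, -y, -z); pixel columns grow to the right and rows downward; lengths in m; the calibration is good to about 2 mm. A picture is of the moment at which its call begins: read the wrist's pose just before it. camera_params takes no time and is no camera call.
A pose or a line that the arm cannot do raises ctrl.MotionError and nothing moves.
- ctrl.sign_off(): hands the job in, once; it reports no verdict.
Readings, each from a call of its own:
- ctrl.current_t(): time.
- ctrl.current_q(): joint angles.
- ctrl.current_dq(): joint speeds.
- ctrl.current_effort(): joint torques, N m.
- ctrl.current_tool_pos(): TCP position.
- ctrl.current_eef_rot(): TCP orientation.
- ctrl.current_contact_force(): force on the tool from outside, world axes, zero at the start.
- ctrl.current_wrist_torque(): the same for the moment, N m.
- ctrl.current_grip_width(): opening from 0.0 (shut) to 1.0 (fully open).
Only numpy, scipy, OpenCV 4.12 (cv2) and the standard library are available. Lean on these libraries where they do the work, as an engineer would, in place of code of your own. Each camera call takes 0.05 s, during which the arm holds its last target. There are 200 camera calls.

## Working session

There is one attempt and no reset: what is moved stays moved. The work goes in short steps, each a Python script; the robot and the scene stay as the last script left them, time stands still between calls to the robot, and variables do not carry over. Pictures are saved under pics/ and viewed, about 8 in all and at most 12, crops included, and the job is handed in when it is done.

```bash
mkdir -p pics; python3 - <<'E'
from bench import ctrl
import cv2,numpy as np
np.set_printoptions(precision=4,suppress=True)
for n in ("top","side","wrist"):
    cv2.imwrite(f"pics/{n}0.png",ctrl.read_camera(n)); print(n,ctrl.camera_params(n))
print(ctrl.current_tool_pos(),ctrl.current_eef_rot(),ctrl.current_t(),ctrl.current_contact_force())
E
```

```text
top {'fx': 516.3774314998287, 'fy': 516.3774314998287, 'cx': 321.04345404204395, 'cy': 198.67209192171012, 'D': array([-0.1636,  0.    ,  0.    ,  0.    ,  0.    ]), 'pose': array([[ 0.0018,  0.9438, -0.3306, -0.1166],
       [-1.    , -0.0002, -0.0059,  0.0685],
       [-0.0057,  0.3306,  0.9438,  1.7962],
       [ 0.    ,  0.    ,  0.    ,  1.    ]])}
side {'fx': 408.6998196425809, 'fy': 408.6998196425809, 'cx': 319.69195268037885, 'cy': 201.47949888603208, 'D': array([-0.0385,  0.    ,  0.    ,  0.    ,  0.    ]), 'pose': array([[ 0.8291,  0.4615, -0.3156,  0.1205],
       [-0.5591,  0.6797, -0.4748, -0.4711],
       [-0.0046,  0.5701,  0.8215,  1.0562],
       [ 0.    ,  0.    ,  0.    ,  1.    ]])}
wrist {'fx': 338.63915110908704, 'fy': 338.63915110908704, 'cx': 319.9128041201832, 'cy': 204.03851031357308, 'D': array([0.0204, 0.    , 0.    , 0.    , 0.    ]), 'T_tool_cam': array([[ 1.    ,  0.0005,  0.    ,  0.0001],
       [-0.0001,  0.2735, -0.9619, -0.1707],
       [-0.0005,  0.9619,  0.2735,  0.0785],
       [ 0.    ,  0.    ,  0.    ,  1.    ]])}
[0.275  0.561  0.2135] [[ 0.4402 -0.0005 -0.8979]
 [ 0.8979 -0.0008  0.4402]
 [-0.0009 -1.      0.0001]] 0.15 [-0.8815 -0.6068  0.0315]
```

View pics/top0.png

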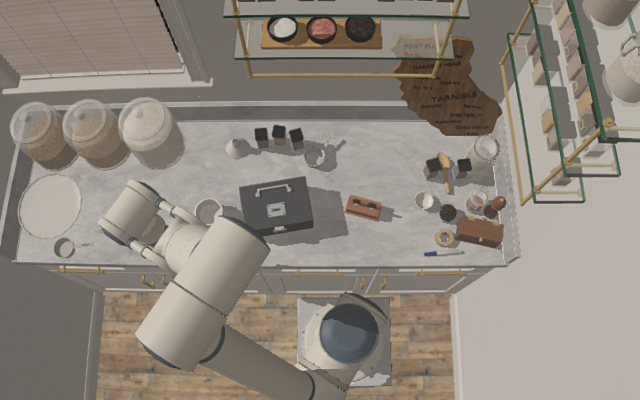

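View pics/side0.png

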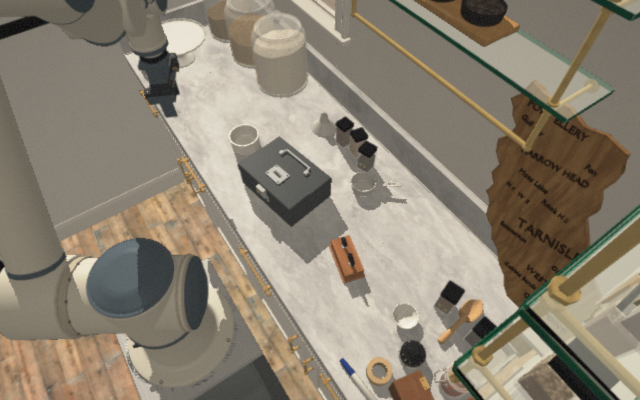

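The top view shows the strongbox (lock plate near (276,210)) and the key block near (363,206) with two heads. The side view shows the same two, with the block near (348,258). Next I'll cast rays for rough positions and enlarge the block.

```bash
cat > h.py <<'E'
from bench import ctrl
import cv2,numpy as np
np.set_printoptions(precision=4,suppress=True)
def cam(n):
    p=ctrl.camera_params(n)
    if 'pose' in p: T=np.array(p['pose'])
    else:
        B=np.eye(4);B[:3,:3]=ctrl.current_eef_rot();B[:3,3]=ctrl.current_tool_pos();T=B@np.array(p['T_tool_cam'])
    K=np.array([[p['fx'],0,p['cx']],[0,p['fy'],p['cy']],[0,0,1]])
    return K,np.array(p['D']),T
def ray(c,u,v,z):
    K,D,T=c
    x,y=cv2.undistortPoints(np.array([[[u,v]]],float),K,D)[0,0]
    d=T[:3,:3]@np.array([x,-y,-1]);o=T[:3,3]
    return o+d*(z-o[2])/d[2]
def proj(c,P):
    K,D,T=c
    q=(np.atleast_2d(P)-T[:3,3])@T[:3,:3]; q=q*[1,-1,-1]
    return cv2.projectPoints(q,np.zeros(3),np.zeros(3),K,D)[0][:,0]
def down(phi):  # tool x axis at angle phi (deg) in the plane, tool y down
    a=np.radians(phi);x=np.array([np.cos(a),np.sin(a),0]);y=np.array([0,0,-1.]);return np.c_[x,y,np.cross(x,y)]
def phi(): R=np.array(ctrl.current_eef_rot());return np.degrees(np.arctan2(R[1,0],R[0,0]))
E
python3 - <<'E'
from h import *
t=cam('top');s=cam('side')
for u,v,z in [(276,210,.104),(355,204,.07),(372,206,.07),(363,208,.04)]: print('top',ray(t,u,v,z))
for u,v,z in [(278,175,.104),(344,242,.07),(350,256,.07)]: print('side',ray(s,u,v,z))
a=cv2.imread('pics/top0.png')[165:255,225:425];b=cv2.imread('pics/side0.png')[130:300,230:380]
cv2.imwrite('pics/c.png',np.vstack([cv2.resize(a,(800,360),interpolation=2),np.pad(cv2.resize(b,(212,240),interpolation=2),((0,0),(0,588),(0,0)))]))
for x in [(0.5,-.13,.3),(.5,.05,.3)]:
    for f in (0,90,-90,180):
        q=ctrl.ik(x,down(f));print(x,f,None if q is None else np.array(q))
E
```

```text
top [0.4347 0.2345 0.104 ]
top [ 0.468  -0.0406  0.07  ]
top [ 0.4606 -0.1005  0.07  ]
top [ 0.4631 -0.0709  0.04  ]
side [0.4373 0.2283 0.104 ]
side [ 0.4788 -0.0511  0.07  ]
side [ 0.467  -0.0949  0.07  ]
(0.5, -0.13, 0.3) 0 [-21.1989  14.9457  84.6852  -0.      80.3691 -21.1989]
(0.5, -0.13, 0.3) 90 [ -21.1989   14.9457   84.6852   -0.       80.3691 -111.1989]
(0.5, -0.13, 0.3) -90 [-21.1989  14.9457  84.6852  -0.      80.3691  68.8011]
(0.5, -0.13, 0.3) 180 [-21.1989  14.9457  84.6852  -0.      80.3691 158.8011]
(0.5, 0.05, 0.3) 0 [-1.1012 13.6978 86.447  -0.     79.8552 -1.1012]
(0.5, 0.05, 0.3) 90 [ -1.1012  13.6978  86.447   -0.      79.8552 -91.1012]
(0.5, 0.05, 0.3) -90 [-1.1012 13.6978 86.447  -0.     79.8552 88.8988]
(0.5, 0.05, 0.3) 180 None
```

View pics/c.png

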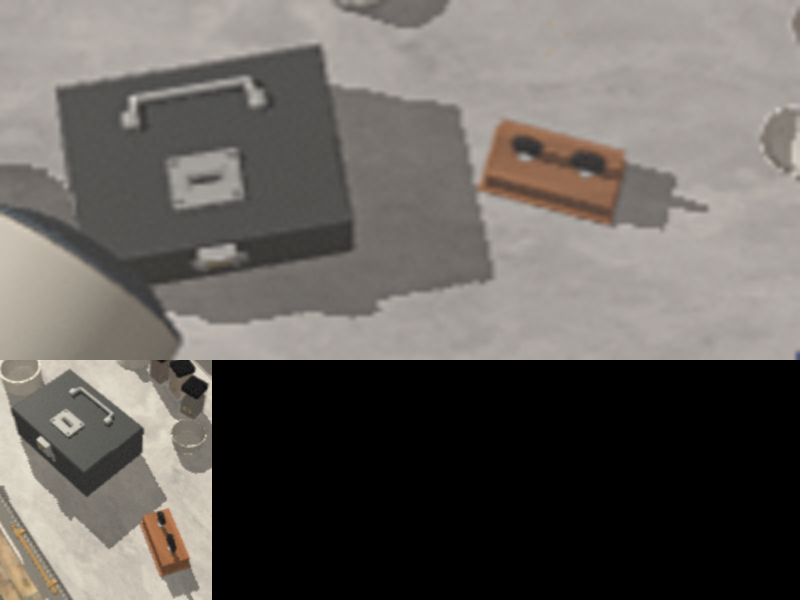

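The crop shows the keyhole at about top pixel (276,210), slot along y, with the box yawed about +9°. The block is yawed about -13°, with heads at about (356,202) and (372,205). It's too coarse to tell which key has the arch, so I'll look with the wrist camera above the lock and then above the block.

```bash
python3 - <<'E'
from h import *
ctrl.goto([.436,.232,.22],down(9))
import pickle
out={}
def snap(n):
    out[n]=cam('wrist'); im=ctrl.read_camera('wrist'); cv2.imwrite(f'pics/{n}.png',im)
snap('lockA')
ctrl.goto([.466,-.071,.16],down(-13)); snap('blkA')
ctrl.move_l([.466+.03*np.cos(.227),-.071-.03*np.sin(.227),.16],ori=down(-13)); snap('blkB')
pickle.dump(out,open('cams.pkl','wb')); print(ctrl.current_t(),ctrl.current_tool_pos())
E
```

```text
3.2083 [ 0.4949 -0.0769  0.1599]
```

View pics/blkA.png

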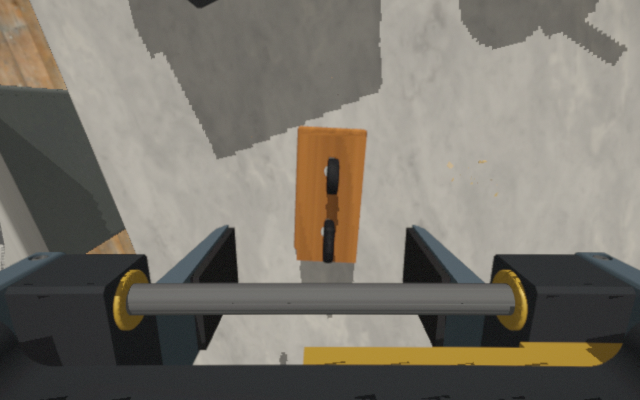

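View pics/lockA.png

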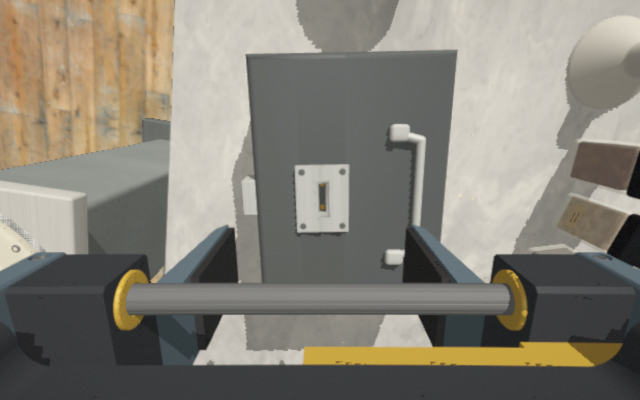

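The block is seen from above: heads at (332,176) and (328,241). The lock plate is at (322,199), with the slot slightly tilted. I'll enlarge both, and measure the plate and heads with masks.

```bash
python3 - <<'E'
from h import *
import pickle
C=pickle.load(open('cams.pkl','rb'))
A=cv2.imread('pics/blkA.png');B=cv2.imread('pics/blkB.png');L=cv2.imread('pics/lockA.png')
z=lambda im,u,v,w,h,W,H:cv2.resize(im[v-h//2:v+h//2,u-w//2:u+w//2],(W,H),interpolation=2)
ub,vb=proj(C['blkB'],[.466,-.071,.06])[0].astype(int)
cv2.imwrite('pics/z.png',np.hstack([z(A,330,200,60,130,266,576),z(B,ub,200,60,130,266,576),z(L,322,199,60,130,266,576)]))
print('ub',ub)
# lock plate: bright region
g=cv2.cvtColor(L,cv2.COLOR_BGR2GRAY);roi=np.zeros_like(g);roi[155:242,285:358]=1
m=((g>150)&(roi>0)).astype(np.uint8)
c=max(cv2.findContours(m,0,2)[0],key=cv2.contourArea);box=cv2.boxPoints(cv2.minAreaRect(cv2.approxPolyDP(c,2,True)))
q=cv2.approxPolyDP(cv2.convexHull(c),5,True)[:,0];print('plate',q)
P=np.array([ray(C['lockA'],*p,.104) for p in q.astype(float)]);print(P,P.mean(0));print('sides',np.linalg.norm(np.diff(P[:,:2],axis=0),axis=1))
sl=((g<130)&(roi>0)).astype(np.uint8);sl[:,:312]=0;sl[:,334:]=0;sl[:178]=0;sl[220:]=0
v,u=np.nonzero(sl);print('slot',u.min(),u.max(),v.min(),v.max(),ray(C['lockA'],(u.min()+u.max())/2,(v.min()+v.max())/2,.103))
# block top orange
for n,im in(('blkA',A),('blkB',B)):
    hsv=cv2.cvtColor(im,cv2.COLOR_BGR2HSV);m=cv2.inRange(hsv,(5,90,100),(20,255,255));m[:110]=0;m[270:]=0;m[:,:ub-90]=0;m[:,400:]=0
    c=max(cv2.findContours(m,0,2)[0],key=cv2.contourArea);q=cv2.approxPolyDP(cv2.convexHull(c),4,True)[:,0];print(n,q.tolist())
    P=np.array([ray(C[n],*p,.04) for p in q.astype(float)]);print(P,P.mean(0))
    k=cv2.inRange(hsv,(0,0,0),(180,255,50));k[:145]=0;k[265:]=0;k[:,:ub-60]=0;k[:,355:]=0
    for c in cv2.findContours(k,0,2)[0]:
        if cv2.contourArea(c)>100:print('head',cv2.contourArea(c),cv2.boundingRect(c),cv2.minAreaRect(c))
E
```

```text
ub 284
plate [[347 164]
 [348 230]
 [297 231]
 [295 166]]
[[0.4528 0.268  0.104 ]
 [0.4644 0.2093 0.104 ]
 [0.4192 0.2012 0.104 ]
 [0.4093 0.2593 0.104 ]] [0.4364 0.2344 0.104 ]
sides [0.0598 0.0459 0.059 ]
slot 319 325 183 210 [0.4364 0.2361 0.103 ]
blkA [[299, 126], [366, 131], [355, 262], [297, 259]]
[[ 0.4623 -0.0045  0.04  ]
 [ 0.5161 -0.0211  0.04  ]
 [ 0.4835 -0.1371  0.04  ]
 [ 0.4312 -0.1219  0.04  ]] [ 0.4733 -0.0712  0.04  ]
head 353.0 (224, 228, 12, 37) ((229.5, 246.0), (11.0, 36.0), 0.0)
head 350.5 (323, 220, 12, 43) ((328.2867736816406, 240.98475646972656), (9.974586486816406, 42.2495002746582), 4.085616588592529)
head 314.0 (327, 159, 12, 35) ((332.3030700683594, 176.04461669921875), (10.483834266662598, 34.335941314697266), 3.1798300743103027)
blkB [[267, 126], [334, 131], [323, 262], [264, 258]]
[[ 0.4655 -0.0054  0.04  ]
 [ 0.5192 -0.0219  0.04  ]
 [ 0.4836 -0.1372  0.04  ]
 [ 0.4308 -0.1208  0.04  ]] [ 0.4748 -0.0713  0.04  ]
head 350.0 (224, 228, 12, 37) ((229.5, 246.0), (36.0, 11.0), 90.0)
head 366.0 (287, 220, 12, 43) ((292.4141540527344, 240.9745330810547), (10.207748413085938, 42.22098159790039), 2.4895527362823486)
head 323.0 (289, 159, 12, 35) ((294.1605529785156, 175.98641967773438), (10.791372299194336, 34.25261688232422), 2.2906100749969482)
```

View pics/z.png

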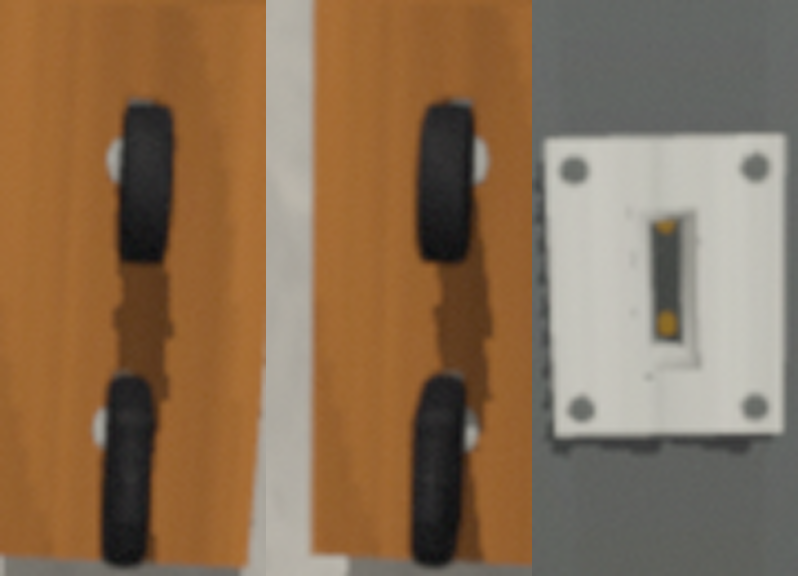

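The plate comes out at 59.8 x 45.9 mm against the stated 60 x 46, so the lock is near (0.436, 0.235) with yaw about 10.6°. The lower (-y) head looks longer and necked like an arch, but I'm not certain. I'll take one oblique view to decide.

```bash
python3 - <<'E'
from h import *
import pickle
from scipy.spatial.transform import Rotation as Ro
C=pickle.load(open('cams.pkl','rb'))
for a,b in(((332.3,176.04),(294.16,175.99)),((328.29,240.98),(292.41,240.97))):
    for z in(.07,.08):print(z,ray(C['blkA'],*a,z),ray(C['blkB'],*b,z))
Tc=np.array(ctrl.camera_params('wrist')['T_tool_cam']);tgt=np.array([.468,-.071,.06])
done=False
for f in(-105.3,75.0):
  for tilt in(40,30,20,-20,-30,-40):
    if done:break
    R=down(f)@Ro.from_euler('x',tilt,degrees=True).as_matrix()
    d=R@(-Tc[:3,2])
    if d[2]>-.3 or d[2]>-.3:continue
    p=tgt-.27*d-R@Tc[:3,3]
    ang=np.degrees(np.arcsin(-d[2]))
    q=ctrl.ik(p,R);print(f,tilt,ang,p,q is not None)
    if q is not None and ang<60 and p[2]>.14:
        try: ctrl.goto(p,R)
        except ctrl.MotionError as e: print(e);continue
        C['obl']=cam('wrist');im=ctrl.read_camera('wrist');cv2.imwrite('pics/obl.png',im)
        done=True
pickle.dump(C,open('cams.pkl','wb'));print(ctrl.current_t())
if done: print(proj(C['obl'],tgt)); cv2.imwrite('pics/oblz.png',im)
E
```

```text
0.07 [ 0.4806 -0.0463  0.07  ] [ 0.4808 -0.0464  0.07  ]
0.08 [ 0.4806 -0.0443  0.08  ] [ 0.482  -0.0447  0.08  ]
0.07 [ 0.4656 -0.0988  0.07  ] [ 0.4661 -0.099   0.07  ]
0.08 [ 0.4663 -0.0948  0.08  ] [ 0.4679 -0.0952  0.08  ]
-105.3 40 65.88183709950367 [ 0.4096 -0.0562  0.1257] True
-105.3 30 75.88182952021587 [ 0.4215 -0.0595  0.1351] False
-105.3 20 85.88178639434075 [ 0.4348 -0.0631  0.1423] True
-105.3 -20 54.11814716945879 [ 0.4935 -0.0792  0.145 ] True
4.75
[[319.083 202.076]]
```

View pics/oblz.png

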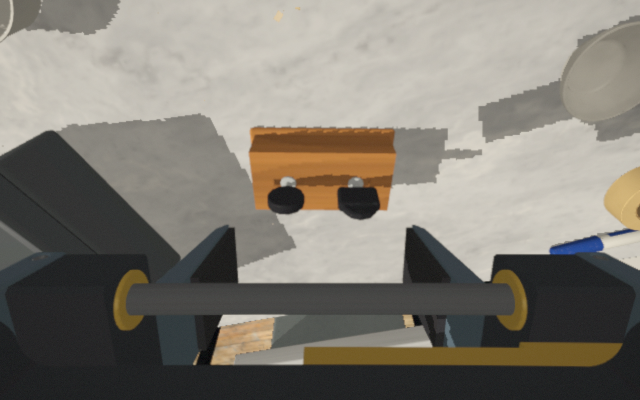

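The right-hand head (358,202), at the -y end, is squared with an arch. The left one (286,200) is a round disc, so the target is the -y key. Next I'll refine its position and grasp it.

```bash
python3 - <<'E'
from h import *
import pickle
C=pickle.load(open('cams.pkl','rb'))
u=np.array([np.sin(np.radians(15.5)),np.cos(np.radians(15.5))])
for n,x in(('blkA',328.3),('blkB',292.4)):
    a=ray(C[n],x+.8,220,.05)[:2]+0;b1=ray(C[n],x-1,263,.075)[:2];b2=ray(C[n],x-1,263,.087)[:2]
    print(n,'keys from +y face',a-16*u/1e3,'-y head',b1+16*u/1e3,'-y arch(13)',b2+.013*u, 'mid',ray(C[n],x,241,.068))
im=cv2.imread('pics/obl.png');k=cv2.inRange(cv2.cvtColor(im,cv2.COLOR_BGR2HSV),(0,0,0),(180,255,50));k[:180]=0;k[225:]=0;k[:,:260]=0;k[:,385:]=0
for c in cv2.findContours(k,0,2)[0]:
    if cv2.contourArea(c)>200:
        x,y,w,h=cv2.boundingRect(c);print((x,y,w,h),[ray(C['obl'],x+w/2,y,z) for z in(.05,.055)],w)
E
```

```text
blkA keys from +y face [ 0.465  -0.1032] -y head [ 0.4652 -0.1002] -y arch(13) [ 0.4654 -0.0974] mid [ 0.4655 -0.0996  0.068 ]
blkB keys from +y face [ 0.4638 -0.103 ] -y head [ 0.4657 -0.1004] -y arch(13) [ 0.4672 -0.0979] mid [ 0.4657 -0.0997  0.068 ]
(339, 188, 40, 31) [array([ 0.4661, -0.1039,  0.05  ]), array([ 0.4694, -0.1041,  0.055 ])] 40
(269, 187, 34, 26) [array([ 0.4825, -0.0473,  0.05  ]), array([ 0.4855, -0.0488,  0.055 ])] 34
```

```bash
python3 - <<'E'
from h import *
R=down(-15.5);x,y=.4655,-.1015
ctrl.goto([x,y,.15],R); f0=np.array(ctrl.current_contact_force())
ctrl.move_l([x,y,.0445],vel=.1,contact_N=8); print(ctrl.current_tool_pos())
ctrl.command_gripper(0.0); print('grip',ctrl.current_grip_width()*91,np.array(ctrl.current_contact_force())-f0,ctrl.current_wrist_torque())
c=cam('wrist');cv2.imwrite('pics/g.png',ctrl.read_camera('wrist'))
r=ctrl.move_l([x,y,.14],vel=.08); print('grip',ctrl.current_grip_width()*91,np.array(ctrl.current_contact_force())-f0,ctrl.current_tool_pos())
c=cam('wrist');im=ctrl.read_camera('wrist');cv2.imwrite('pics/g2.png',im)
print(proj(c,ctrl.current_tool_pos()),ctrl.current_t())
a=cv2.imread('pics/g.png')
cv2.imwrite('pics/gz.png',np.hstack([cv2.resize(q[200:400,220:420],(400,400)) for q in(a,im)]))
E
```

```text
[ 0.4658 -0.1016  0.0449]
grip 8.666312875784078 [ 1.1182  0.0375 -1.1872] [-0.1514 -0.2747  0.0147]
grip 8.68919588166427 [-0.2516  0.0198 -0.0924] [ 0.4652 -0.1014  0.1396]
[[321.9981 255.3212]] 10.125
```

View pics/g2.png

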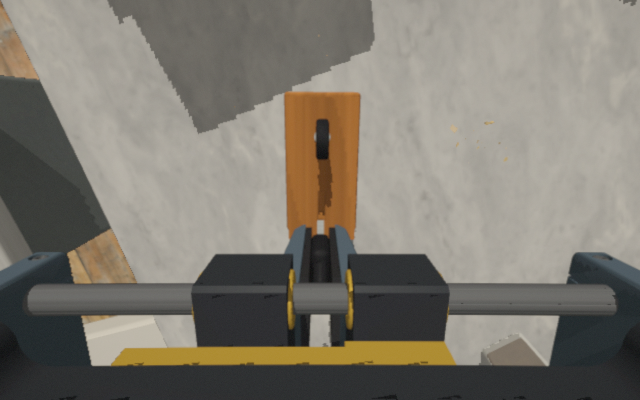

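The key is out and held (8.7 mm grip), with its bits visible at (320,222). The round key is still in the block. I'll measure the key's y-offset in the hand from that bits edge, then check the lock again from near it.

```bash
python3 - <<'E'
from h import *
import pickle
im=cv2.imread('pics/g2.png');c=cam('wrist');R=np.array(ctrl.current_eef_rot());t=np.array(ctrl.current_tool_pos())
print(im[212:245,320].tolist())
for e in(-.003,0,.003):
    P=t+np.array([0,0,-.0289])+R[:,2]*(.011+e);print(e,proj(c,P)[0])
# bits mask: grey pixels
h=cv2.cvtColor(im,cv2.COLOR_BGR2HSV);m=cv2.inRange(h,(0,0,120),(180,40,255))[205:240,305:335];v,u=np.nonzero(m);print(v.min()+205,u.min()+305,u.max()+305)
# go above the lock with key; key hangs 29mm below TCP -> keep TCP at .2 
f=10.6;ctrl.move_l([.4652,-.1014,.22],vel=.25)
ctrl.goto([.436,.20,.22],down(f))
C=cam('wrist');L=ctrl.read_camera('wrist');cv2.imwrite('pics/lockB.png',L);print(ctrl.current_t())
print('expected slot px',proj(C,[.4364,.2355,.104])[0], 'tip corner',proj(C,np.array(ctrl.current_tool_pos())+[0,0,-.0289]+down(f)[:,2]*.011)[0])
g=cv2.cvtColor(L,cv2.COLOR_BGR2GRAY);u0,v0=proj(C,[.4364,.2355,.104])[0].astype(int)
m=(g>150).astype(np.uint8);mm=np.zeros_like(m);mm[v0-48:v0+48,u0-38:u0+38]=1;m&=mm
q=cv2.approxPolyDP(cv2.convexHull(max(cv2.findContours(m,0,2)[0],key=cv2.contourArea)),5,True)[:,0];print(q.tolist())
P=np.array([ray(C,*p,.104) for p in q.astype(float)]);print(P,P.mean(0),np.linalg.norm(np.diff(P,axis=0),axis=1))
z=cv2.resize(L[v0-50:v0+90,u0-70:u0+70],(560,560),interpolation=2);cv2.imwrite('pics/lz.png',z)
E
```

```text
[[40, 81, 130], [46, 96, 149], [44, 95, 148], [48, 101, 155], [50, 103, 158], [48, 100, 155], [47, 93, 145], [74, 105, 142], [130, 145, 159], [157, 167, 168], [159, 168, 169], [160, 168, 170], [160, 169, 170], [159, 166, 168], [157, 166, 167], [161, 169, 170], [159, 168, 169], [159, 166, 168], [158, 165, 167], [159, 166, 167], [156, 163, 165], [135, 142, 143], [88, 91, 92], [41, 39, 42], [31, 32, 34], [34, 33, 32], [35, 33, 34], [35, 33, 34], [35, 34, 35], [33, 32, 34], [34, 33, 35], [34, 35, 37], [34, 35, 35]]
-0.003 [321.8078 224.0621]
0 [321.813  219.4919]
0.003 [321.8182 214.8861]
221 318 322
11.8
expected slot px [329.1213 159.8217] tip corner [321.5395 220.5549]
[[356, 125], [355, 195], [303, 195], [302, 125]]
[[0.4527 0.2677 0.104 ]
 [0.4644 0.2094 0.104 ]
 [0.4198 0.2011 0.104 ]
 [0.409  0.2596 0.104 ]] [0.4365 0.2345 0.104 ] [0.0595 0.0454 0.0595]
```

View pics/lz.png

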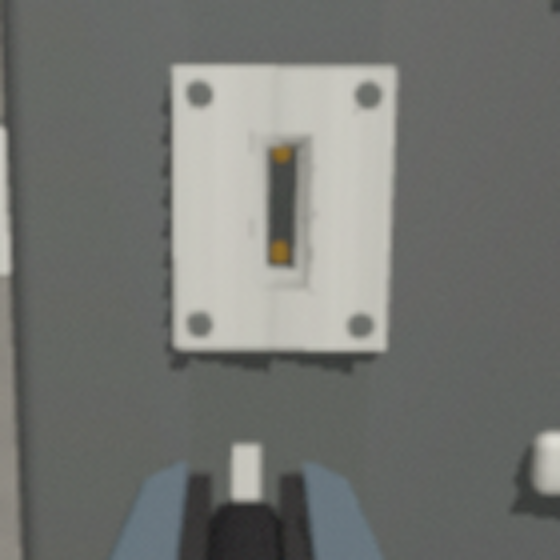

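The bits edge matches the prediction within about 0.1 mm along y (row 219.6 against 219.5). The lock centre repeated at (0.4365, 0.2345), yaw 10.6°. Now I'll lower the key into the lock with a light contact stop.

```bash
python3 - <<'E'
from h import *
R=down(10.6);c=np.array([.4365,.2345])+.0005*R[:2,0]
ctrl.goto([*c,.165],R);ctrl.sleep(.2);f0=np.array(ctrl.current_contact_force());m0=np.array(ctrl.current_wrist_torque())
np.savez('base.npz',f0=f0,m0=m0,c=c)
r=ctrl.move_l([*c,.108],vel=.03,contact_N=5);print(r)
for _ in range(2):
    p=np.array(ctrl.current_tool_pos());print(p,'loc',R.T@(p-[*c,p[2]]),'tip below',.1329-p[2],R.T@(np.array(ctrl.current_contact_force())-f0),np.array(ctrl.current_wrist_torque())-m0,ctrl.current_grip_width()*91,ctrl.current_t());ctrl.sleep(.2)
E
```

```text
True
[0.437  0.2346 0.1212] loc [ 0.  0. -0.] tip below 0.011696675193331701 [ 1.3992 -6.9401 -0.0702] [0.038  0.0571 0.0235] 8.925761039263643 13.6917
[0.4371 0.2346 0.1214] loc [ 0.0001  0.     -0.    ] tip below 0.011497864906443486 [ 1.1182 -7.0592  0.484 ] [0.0264 0.0419 0.0011] 8.89563717930766 13.8917
```

The key is in the slot and stopped on the upper pin, about 11.5 mm down with 7 N up. Next is rocking it along the slot under about 6 N with force feedback.

```bash
cat > rock.py <<'E'
from h import *
B=np.load('base.npz');f0,m0,c=B['f0'],B['m0'],B['c'];R=down(10.6)
def st(): return R.T@(np.array(ctrl.current_contact_force())-f0)
def rock(z,plan,Fz=6,stop=.1105,step=.0005):
    y=0.
    for tgt in plan:
        while True:
            F=st(); n=-F[1]
            z+=np.clip((n-Fz)*5e-5,-.0006,.0006)
            if abs(tgt-y)>1e-6: 
                y+=np.clip(tgt-y,-step,step)
                lim=False
            else: lim=True
            p=np.r_[c,0]+R[:,2]*y;p[2]=z
            ctrl.move_l(p,vel=.02)
            F=st()
            if abs(F[2])>14 : lim=True; y-=np.sign(F[2])*-1*0
            if -F[1]>25: print('high',F);return z,y
            if lim: break
        P=np.array(ctrl.current_tool_pos());print(f'tgt {tgt*1e3:.1f} y {y*1e3:.1f} act {1e3*(R.T@(P-[*c,P[2]]))[2]:.1f} z {P[2]*1e3:.1f} cmd {z*1e3:.1f}',F,round(ctrl.current_t(),2))
    return z,y
E
python3 - <<'E'
from rock import *
z=ctrl.current_tool_pos()[2]
mm=1e-3
print(rock(z,[0,1*mm,2*mm,2.7*mm,1*mm,0,-1*mm,-2*mm,-2.7*mm,-2.7*mm]))
E
```

```text
tgt 0.0 y 0.0 act 0.0 z 121.5 cmd 121.4 [ 0.3866 -5.6843  0.3304] 14.34
tgt 1.0 y 1.0 act 0.8 z 121.5 cmd 121.4 [ 0.495  -5.5131 -2.6233] 15.09
tgt 2.0 y 2.0 act 1.6 z 121.6 cmd 121.5 [ 0.2029 -6.4602 -5.2125] 15.84
tgt 2.7 y 2.7 act 1.9 z 121.6 cmd 121.6 [ 0.3425 -6.5414 -9.3833] 16.59
tgt 1.0 y 1.0 act 1.2 z 121.6 cmd 121.5 [ 0.718  -4.7206  1.4386] 17.84
tgt 0.0 y 0.0 act 0.1 z 121.5 cmd 121.4 [ 0.7448 -6.3519  4.5044] 18.59
tgt -1.0 y -1.0 act -1.2 z 121.3 cmd 121.3 [ 1.6226 -4.5241 -2.2705] 19.34
tgt -2.0 y -2.0 act -2.1 z 120.8 cmd 120.9 [ 0.73   -1.8948 -2.1946] 20.09
tgt -2.7 y -2.7 act -2.7 z 120.0 cmd 120.0 [ 1.0143 -0.0271 -0.8512] 20.84
tgt -2.7 y -2.7 act -2.7 z 119.7 cmd 119.7 [ 1.1234 -0.5082 -0.9856] 21.09
(np.float64(0.11967370732328146), np.float64(-0.0027))
```

The upper pin is passed and the key is dropping. I'll go down to the next stop, then sweep to the other side.

```bash
python3 - <<'E'
from rock import *
P=lambda y,z:np.r_[c,0]+R[:,2]*y+[0,0,z]
def rep(s):
    p=np.array(ctrl.current_tool_pos());print(s,'y',1e3*(R.T@(p-[*c,p[2]]))[2],'z',p[2]*1e3,st(),round(ctrl.current_t(),2));return p[2]
print(ctrl.move_l(P(-.0027,.1095),vel=.02,contact_N=6));z=rep('down')
z0=z
for y in(-.0015,0,.0012,.0022,.003):
    n=-st()[1]; z+=np.clip((n-6)*8e-5,-.0006,.0006)
    ctrl.move_l(P(y,z),vel=.02);rep(y)
if ctrl.current_tool_pos()[2]<.1165 or -st()[1]<3:
    print(ctrl.move_l(P(.003,.1095),vel=.02,contact_N=7));rep('down')
E
```

```text
True
down y -2.751121584079804 z 116.37916685665539 [ 0.6709 -6.3932  0.0477] 21.4
-0.0015 y -1.780309994733512 z 116.46421854420694 [ 1.7725 -5.4424 -5.1335] 21.65
0 y 0.06428580067354182 z 116.30533204252636 [ 2.3749 -2.4958 -1.5137] 21.9
0.0012 y 1.220343558284696 z 115.84733930416783 [ 2.3078  2.6582 -2.7799] 22.15
0.0022 y 2.1004480869199433 z 115.37541550588712 [ 1.1937  0.0819 -4.9702] 22.4
0.003 y 2.3815439506033367 z 114.9783909635775 [  1.2952  -1.9307 -10.078 ] 22.65
True
down y 2.209033452730162 z 110.23097009121201 [ 0.5623 -8.6217 -2.5576] 22.96
```

```bash
python3 - <<'E'
from rock import *
def rep(s):
    p=np.array(ctrl.current_tool_pos());F=np.array(ctrl.current_contact_force())-f0;print(s,'xy',(p[:2]-c)*1e3,'z',p[2]*1e3,F,'Mz',(np.array(ctrl.current_wrist_torque())-m0)[2],'phi',phi(),round(ctrl.current_t(),2))
    return F
ctrl.move_l([*c,.1102],vel=.02);rep('centre')
print(ctrl.move_l([*c,.1082],vel=.02,contact_N=8));F=rep('press')
z=ctrl.current_tool_pos()[2]
for d in(10,25,45):
    ctrl.goto([*c,z],down(10.6-d));F=rep(d)
    if np.linalg.norm(F)>30: break
E
```

```text
centre xy [0.1281 0.4322] z 110.37579322960107 [-0.3286  3.4024  4.0938] Mz -0.010598376707139943 phi 10.614107937046029 23.21
False
press xy [0.3144 0.4076] z 109.25745888150392 [-4.0878  0.2875 26.8441] Mz 0.011364708706991248 phi 10.626820540445747 23.46
10 xy [0.5621 0.3947] z 109.54024297937963 [1.9231 2.7275 8.0988] Mz 0.019310551980350685 phi 0.8265699488262139 23.75
25 xy [0.9431 0.3783] z 109.55861786290943 [3.7489 2.639  6.8656] Mz -0.008351994387092047 phi -14.122728384017659 24.12
45 xy [1.377  0.2223] z 109.58215588205476 [7.0022 0.055  5.6781] Mz 0.055621539097047305 phi -34.104411858934355 24.56
```

```bash
python3 - <<'E'
from rock import *
def rep(s):
    p=np.array(ctrl.current_tool_pos());F=np.array(ctrl.current_contact_force())-f0;print(s,'xy',(p[:2]-c)*1e3,'z',p[2]*1e3,F,'Mz',(np.array(ctrl.current_wrist_torque())-m0)[2],'phi',phi(),round(ctrl.current_t(),2))
    return F
z=.1093
for d in(60,72,82,88,91):
    c2=np.array(ctrl.current_tool_pos())[:2]+.00005*(np.array(ctrl.current_contact_force())-f0)[:2]
    ctrl.goto([*c2,z],down(10.6-d));F=rep(d)
    if np.linalg.norm(F)>30 or abs((np.array(ctrl.current_wrist_torque())-m0)[2])>.6: break
c_=cam('wrist');im=ctrl.read_camera('wrist');cv2.imwrite('pics/end.png',im)
s=ctrl.read_camera('side');t=ctrl.read_camera('top')
cv2.imwrite('pics/end2.png',np.hstack([cv2.resize(im,(480,300)),cv2.resize(t[165:255,225:369],(320,300-100),interpolation=2) if 0 else cv2.resize(s[130:280,220:380],(320,300),interpolation=2)]))
print(ctrl.current_grip_width()*91)
E
```

```text
60 xy [1.9361 0.021 ] z 109.48613606972006 [ 1.6566 -1.9076 10.2261] Mz 0.059755345314377116 phi -49.11238010653842 24.93
72 xy [ 2.1588 -0.286 ] z 109.51097287077671 [ 1.1173 -2.9229 11.5991] Mz 0.0754353325883139 phi -61.1195124374172 25.25
82 xy [ 2.3095 -0.6027] z 109.47878520884191 [ 1.0928 -1.169  11.1936] Mz 0.11882990857137953 phi -71.13347956097581 25.54
88 xy [ 2.3476 -0.8045] z 109.46576017462691 [-0.5263 -1.5543 11.7181] Mz 0.06363111553995399 phi -77.12666631723309 25.79
91 xy [ 2.4137 -0.8963] z 109.51101007465702 [-0.2772  1.3988 12.3564] Mz 0.09773190080926879 phi -80.1024113846009 26.04
9.065012801361204
```

View pics/end2.png

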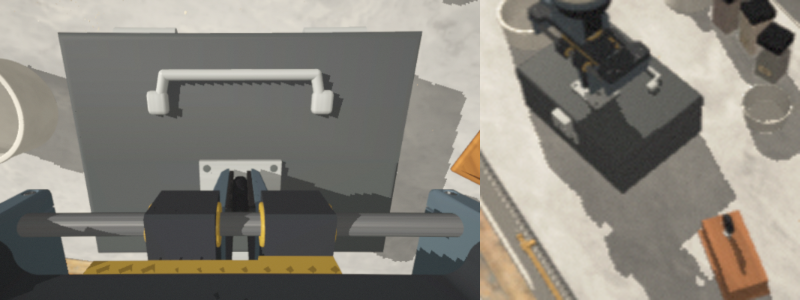

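The key is held in the lock and turned 91°; the round key is still in the block and the bystanders look undisturbed. I'll go a little further to feel for the stop.

```bash
python3 - <<'E'
from rock import *
c2=np.array(ctrl.current_tool_pos())[:2]
for d in(93,95,97):
    ctrl.goto([*c2,.1093],down(10.6-d))
    M=np.mean([(ctrl.sleep(.05),np.array(ctrl.current_wrist_torque())-m0)[1][2] for _ in range(5)]);print(d,phi(),M,np.array(ctrl.current_contact_force())-f0,ctrl.current_grip_width()*91,ctrl.current_t())
    if M>.2:break
ctrl.sleep(.5);p=ctrl.current_tool_pos();print(p,np.array(ctrl.current_wrist_torque())-m0)
E
```

```text
93 -82.07628293821448 0.09036916711060998 [ 0.1757 -0.5626 11.6375] 8.811016812091529 26.6917
95 -84.05838510589487 0.28336491207011805 [ 0.1069 -0.2224 12.117 ] 8.721196537754507 27.1917
[0.4394 0.2336 0.1095] [-0.0948  0.2503  0.2996]
```

The moment jumped from 0.09 to 0.28 N m at 95°, which is the stop. It's steady with 12 N down, so I'm handing it in.

```bash
python3 -c "
from bench import ctrl
ctrl.sign_off();print(ctrl.current_t())"
```

```text
the job is handed in; nothing more can be done
the job is handed in; nothing more can be done
```

The arch-topped key is home in the strongbox's lock, turned clockwise to its stop, and the gripper is still holding it there. I handed the job in at about 28 s of the 45 s. No verdict is reported, so this rests on my own checks.

- **Picking:** I took the key from the -y slot of the block. It came out cleanly, gripped at about 8.7 mm across its 9 mm head.
- **Pins:** The key stopped about 11.5 mm down, then about 16.5 mm down. Rocking it along the slot under about 6 N freed it both times.
- **Seating:** It then dropped to its stop. My depth estimate is about 23 mm against the stated 22 mm, because my depth figures run 1–1.5 mm deep. The highest force I read was about 27 N, when I pressed it home, against the 60 N limit.
- **Turning:** The tool turned 95° in all. The turning moment stayed near the spring's 0.1 N m, then jumped to 0.28–0.30 N m, which I took as the stop.
- **Last checks:** The grip was 8.7 mm, with 12 N pressing down. In the last picture, taken at 91°, the round key was still in the block and the things in view looked unmoved.

**Less certain:**
- While turning, the tool drifted about 2.5 mm sideways to follow the lock's axis, so the key sits slightly off-centre in the grip.
- I didn't see the latch bolt itself; that it is drawn back follows from the angle and the stop.

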